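# Zero the length counter of the wide paper roll

## Task

Two table stands hold rolls of drawing paper, each with its own length counter. A new wide roll has just been put in: turn the counter knob on the stand with the wide roll fully back to its zero stop (anticlockwise seen from above) and let go. Leave the counter of the narrow roll at the reading it has.

Things in the scene. Friction and masses are not known exactly. Their poses are not given: they have to be found in the camera images.
- wide_counter (a joint): reading of the counter on the WIDE-roll stand. 0 = knob at its zero stop; grows as the knob turns clockwise seen from above; starts between 0.7 and 1.35 rad. Turn it anticlockwise seen from above to bring it back to 0, where it meets a hard stop. It turns stiffly and evenly (about 0.05 N m) and stays where it is left.
- wide_knob (a point): that counter's knob: black upright bar 46 mm long, 14 wide, 34 high on a 48 mm round foot, on a white dial 82 mm across. The point is on the upright turning axis (z up), 28 mm above the dial, 10 mm below the bar's top, a good height to grip. Turns with the knob: x lies along the bar, pointer (white line, black tongue) at its -x end.
- wide_stand: fixed stand with the WIDE paper roll (240 mm long, 64 thick; the other's is 100 long). Origin on the table under the knob's axis, z up. Grey housing 84 x 92 mm, dial 70 mm above the table, bar top 108. Roll along y at x = +92 mm, top at 78. The dial's zero is its thick long mark, at -x (away from the roll), by a steel stop pin 9 mm high.
- narrow_pointer (a point): pointer end of the knob on the other, NARROW-roll stand (same kind of counter and knob): a point 36 mm from that knob's turning axis and 3 mm above the dial. This knob must not be turned.

How it is judged:
By the outcome, as a careful person would: the job done as asked, in the order asked, and still so for the second after the job is handed in, with the robot touching nothing.
It also fails if it takes over 32 s, if anything falls off the work surface, if the arm or the gripper's body presses on something with over 40 N, if the wrist force passes 120 N, or if a joint passes its speed limit or range.

## Robot

A 7-joint arm with a two-finger parallel gripper is mounted at the origin on the work surface. World frame = base frame: x ahead of the robot, y to its left, z up, the work surface at z = 0. Lengths are in mm, angles in rad, forces in N, time in s.
With the tool pointing down it reaches from about 425 to 950 mm from the base axis. Payload 4.7 kg.
Tool frame: the origin (TCP) lies midway between the tips of the shut fingers; the grasp point (between the pads) lies 19 mm behind it; z points along the fingers, x is the direction in which the jaws open and shut, and the axes are right-handed (so a half turn about z gives the same grasp; the last joint's range is limited). The gripper opens to 85 mm and grips with 20 to 120 N. Pads are 22 mm wide; open, the fingers measure 114 mm over their backs; the gripper's body (76 mm by 85 mm) begins 54 mm behind the grasp point. The pads swing forward as they close: fully open they stand 13 mm farther back than shut.
Start: joints at [1.184, 0.469, -0.049, 1.532, 0.024, 1.141, -0.082], TCP at [236.441, -632.253, 231.335] pointing down, gripper open.
Joint ranges: [-2.59, 2.59], [-0.33, 1.99], [-1.39, 1.29], [0.1, 2.45], [-1.04, 4.18], [0.21, 1.99], [-2.66, 2.66]. Speed limits (rad/s): [2.57, 2.57, 3.14, 3.14, 3.14, 3.14, 3.14].

## Interface

Orientations are given as a unit quaternion [w, x, y, z].
In Python, from station import state, capture, camera_model, close_job gives the robot as it stands.
- The arm moves only by the tool play_rows, never from a script. Its argument "steps" is a list of rows, each a list of 3 entries, a list of its own where there are three numbers: the turn, a rotation vector about the world's x, y, z in units of 5 degrees (1.0 is 5 degrees), then the shift along the world's x, y, z in m, then the closure in counts, from 0 (fully open) to 255 (shut). In form: [[[ax, ay, az], [x, y, z], jaw], ...]. A call has 1 to 12 rows; each row is the pose to reach, as a shift and turn from the pose commanded when the call began; what a row does not reach only later rows make up. A row lasts 1/12 s, in which the tool goes at most 41.7 mm and 7.16 degrees, less where a joint would pass 70% of its speed; a pose out of reach is approached as far as the arm can. A call with a gripper value outside its range is refused whole. The fingers move at their own pace and stop on an object; "newtons" is the grip in N (left out, the last holds). Time passes only in rows, so rows that repeat a pose let the fingers close. It gives the time, the measured TCP pose, the force and the opening at its end, in the units of the state.
- state(): the state, without advancing time (a new reading comes with each control period).
- capture(name): name is "scene" or "side" or "wrist"; returns the picture (400x640x3 uint8, red, green, blue); there is no depth.
- camera_model(name): a dict with "fx", "fy", "cx", "cy" (pixels), "R" (3x3) and "t" (3): a world point X has camera coordinates R X + t. Camera axes: x right, y down, z forward; pixel columns grow to the right and rows downward; lengths in mm; the calibration is good to about 2 mm. A picture is of the moment at which its call begins: read the wrist's pose just before it. camera_model takes no time and is no camera call; for the wrist camera it gives the pose at the moment of the call.
- close_job(): hands the job in, once; it reports no verdict.
The state is a dict: "time": time; "joint_pos": joint angles; "joint_vel": joint speeds; "joint_torque": joint torques, N m; "position": TCP position; "tcp_rot": TCP orientation; "force": force on the tool from outside, world axes, zero at the start; "ft_torque": the same for the moment, N m; "gripper_width": opening from 0.0 (shut) to 1.0 (fully open).
Only numpy, scipy, OpenCV 4.12 (cv2) and the standard library are available. Lean on these libraries where they do the work, as an engineer would, in place of code of your own. Each camera call takes 0.05 s, during which the arm holds its last target.

## Working session

There is one attempt and no reset: what is moved stays moved. The work goes in short steps, Python scripts to look and compute and a tool call to move; the robot and the scene stay as the last step left them, time stands still between calls to the robot, and variables do not carry over. Pictures are saved under pics/ and viewed, and the job is handed in when it is done.

Besides the shell and the picture viewer there is one more tool, called after "Call:" by a JSON object that holds its "api" and its "payload". play_rows: Moves the arm, as the interface text tells. Its arguments: {"type":"object","properties":{"steps":{"type":"array","items":{"type":"array"}},"newtons":{"type":"number"}},"required":["steps"]}

```bash
mkdir -p pics
python3 - <<'E'
from station import *
import cv2
s=state();print(s)
for n in("scene","side","wrist"):
    m=camera_model(n);print(n,m)
    cv2.imwrite(f"pics/{n}0.png",capture(n)[:,:,::-1])
E
```

```text
{'time': 0.0, 'joint_pos': array([ 1.1840638 ,  0.46947909, -0.04860699,  1.5337064 ,  0.02411799,
        1.14097493, -0.08230968]), 'joint_vel': array([ 8.55753599e-04,  1.96942801e-04,  7.10098626e-05, -2.49303246e-04,
        8.85873243e-04, -5.47219075e-04,  3.01685597e-03]), 'joint_torque': array([-6.04804995e-05, -5.10309470e+01, -4.62724711e-02, -2.37711900e+01,
        1.08114711e-02,  7.48906285e-03, -5.02900761e-06]), 'position': array([ 236.22293776, -631.69233111,  230.2307879 ]), 'tcp_rot': array([-5.30071924e-04,  8.21669482e-01, -5.69963403e-01, -8.36942212e-04]), 'force': array([0.51534911, 0.60323428, 0.93391665]), 'ft_torque': array([ 0.01518697,  0.02281231, -0.04162635]), 'gripper_width': 0.9997888425726518}
scene {'fx': 392.55149993696557, 'fy': 392.55149993696557, 'cx': 322.30907792921977, 'cy': 190.56007379782287, 'R': array([[ 0.16719228,  0.98577483, -0.01716784],
       [ 0.79854457, -0.14560883, -0.58405877],
       [-0.57825022,  0.08394083, -0.8115298 ]]), 't': array([ -91.18828273, -361.14773739, 1234.41815364])}
side {'fx': 414.0105721548233, 'fy': 414.0105721548233, 'cx': 322.85779112632144, 'cy': 192.5575569823389, 'R': array([[-0.73721373, -0.67540898, -0.01840164],
       [-0.50023015,  0.56390754, -0.65709823],
       [ 0.45418687, -0.47521678, -0.75358032]]), 't': array([378.0986824 , 317.83490679, 763.1047703 ])}
wrist {'fx': 307.5769653618416, 'fy': 307.5769653618416, 'cx': 321.04287395821217, 'cy': 198.9962384874688, 'R': array([[ 0.34934889, -0.93699179, -0.00131663],
       [-0.90416499, -0.33747774,  0.26190541],
       [-0.24584755, -0.09030591, -0.96509265]]), 't': array([-674.64534203,  -33.87964374,  379.04734549])}
```

View pics/scene0.png

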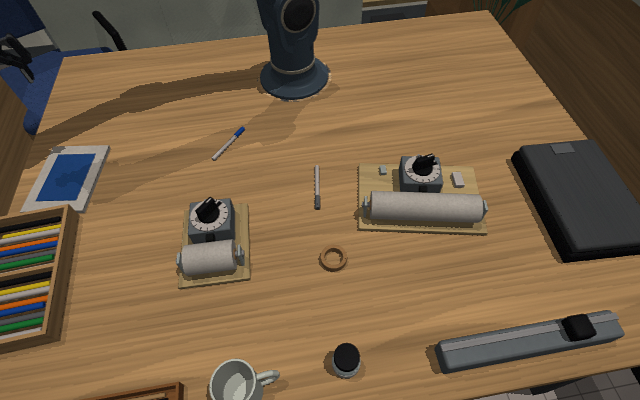

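View pics/side0.png

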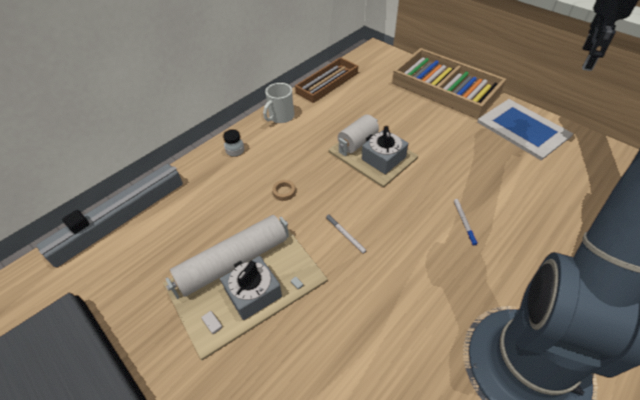

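View pics/wrist0.png

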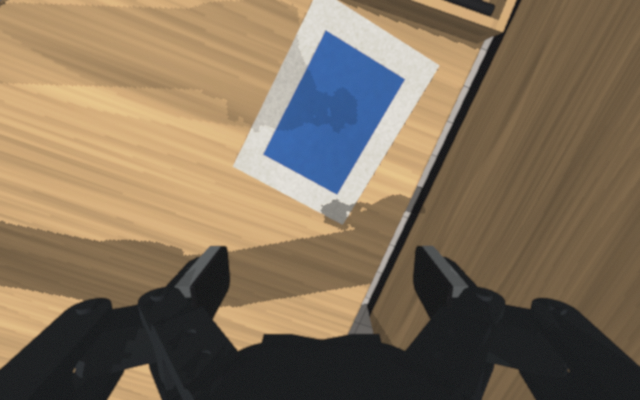

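The scene view shows the wide stand with its dial at about (422,171), and the narrow one at about (211,216). In the side view they are at about (250,283) and (385,146). I'll measure the wide dial next.

```bash
cat > h.py <<'E'
import numpy as np
def ray(m,px,z):
    d=np.array([(px[0]-m["cx"])/m["fx"],(px[1]-m["cy"])/m["fy"],1.0])
    R=np.array(m["R"]);t=np.array(m["t"])
    c=-R.T@t; w=R.T@d
    return c+w*(z-c[2])/w[2]
def proj(m,X):
    p=np.array(m["R"])@np.array(X,float)+np.array(m["t"])
    return np.array([m["fx"]*p[0]/p[2]+m["cx"],m["fy"]*p[1]/p[2]+m["cy"]])
E
python3 - <<'E'
from station import *
from h import *
import cv2
for n,c,c2 in(("scene",(422,171),(211,216)),("side",(250,283),(385,146))):
    I=cv2.imread(f"pics/{n}0.png");m=camera_model(n)
    for k,(u,v) in enumerate((c,c2)):
        x0,y0=u-35,v-30
        C=I[y0:y0+60,x0:x0+70]
        cv2.imwrite(f"pics/{n}_z{k}.png",cv2.resize(C,None,fx=9,fy=9,interpolation=cv2.INTER_CUBIC))
        w=(C.min(2)>165).astype(np.uint8)
        nn,l,st,ce=cv2.connectedComponentsWithStats(w)
        for i in range(1,nn):
            if st[i,4]>30:
                pts=np.argwhere(l==i)[:,::-1].astype(np.float32)+[x0,y0]
                W=np.array([ray(m,p,70)[:2] for p in pts],np.float32)
                print(n,k,st[i],cv2.minEnclosingCircle(W), ray(m,(ce[i]+[x0,y0]),70).round(0))
E
```

```text
side 0 [  0   0  21  12 126] ((558.404296875, 247.07559204101562), 22.872371673583984) [563. 249.  70.]
side 0 [ 14  10  18  32 166] ((496.577392578125, 256.5909729003906), 34.93544006347656) [504. 264.  70.]
side 0 [ 22  14  33  32 257] ((475.7791748046875, 246.9650115966797), 38.84931945800781) [459. 245.  70.]
side 1 [  0   0  26  21 277] ((610.1656494140625, -258.4628601074219), 49.390254974365234) [ 612. -261.   70.]
side 1 [ 21  17  15  20 100] ((526.7976684570312, -244.0943145751953), 36.36577224731445) [ 534. -230.   70.]
side 1 [42 18  9 13 45] ((506.1956787109375, -274.456787109375), 24.521814346313477) [ 504. -276.   70.]
```

View pics/scene_z0.png

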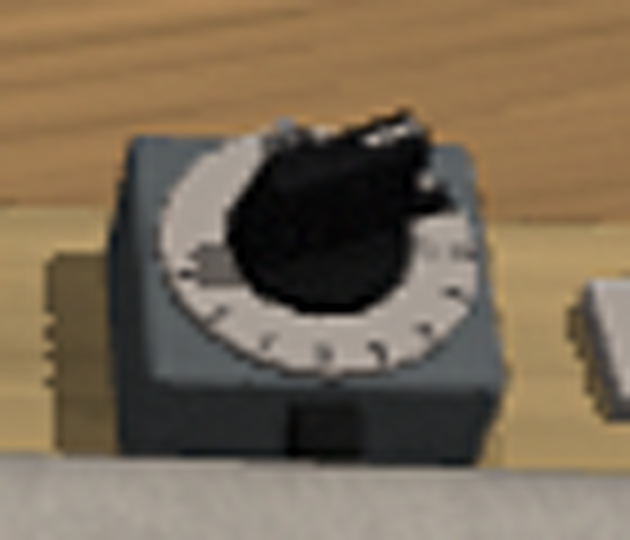

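View pics/side_z0.png

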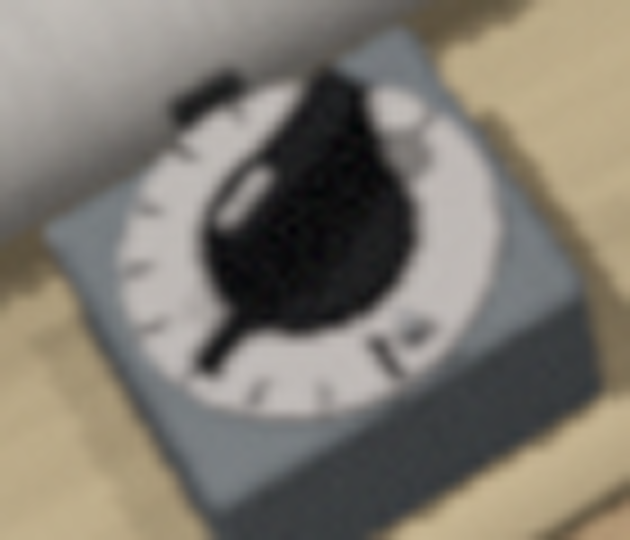

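Run:
```python
from station import *
from h import *
a=camera_model("side");b=camera_model("scene")
f=lambda m,o,p,z:ray(m,(o[0]+p[0]/9-.45,o[1]+p[1]/9-.45),z)
S=(215,253);C=(387,141)
for n,m,o,c,pt,zm,cor in(("side",a,S,(309,245),(207,368),(387,358),[(45,235),(220,510),(585,285),(400,28)]),("scene",b,C,(319,251),(440,203),None,[(155,385),(495,390),(470,145),(135,138)])):
    c=f(m,o,c,70);p=f(m,o,pt,73)
    d=p-c;print(n,"c",c.round(1),"ptr",p.round(1),np.hypot(*d[:2]),np.degrees(np.arctan2(d[1],d[0])))
    if zm: d=f(m,o,zm,70)-c;print("zero",np.hypot(*d[:2]),np.degrees(np.arctan2(d[1],d[0])))
    k=np.array([f(m,o,q,69)[:2] for q in cor]);print(k.round(0),k.mean(0).round(1))
    for i in range(4):
        d=k[(i+1)%4]-k[i];print("edge",np.hypot(*d).round(1),np.degrees(np.arctan2(d[1],d[0])).round(1))
```

```text
side c [480.9 247.6  70. ] ptr [473.1 282.1  73. ] 35.36622414913649 102.68567808987912
zero 33.63639607061653 168.64521181921106
[[526. 284.]
 [448. 300.]
 [430. 214.]
 [508. 197.]] [478.1 248.8]
edge 79.8 168.6
edge 88.5 -102.2
edge 80.5 -12.0
edge 89.4 78.2
scene c [483.9 248.3  70. ] ptr [476.4 283.   73. ] 35.47068126549849 102.2707685004678
[[518. 194.]
 [534. 278.]
 [456. 299.]
 [437. 213.]] [486.2 246.2]
edge 85.4 78.6
edge 81.6 164.9
edge 88.5 -102.1
edge 82.4 -12.8
```

The two views agree:

| Quantity | Value |
|---|---|
| Knob axis | about (482, 248) |
| Pointer direction | 102.5° |
| Zero mark direction | 168.5° |
| Turn needed | about +66° |

The pointer radius comes out at 35.4 mm against the given 36, and the housing at 80×89 mm against 84×92. Jaw x should point along 12.5° to grip and end at about 78.5°. I'll move above the knob now.

Call:
{"api": "play_rows", "payload": {"steps": [[[0,0,0.6],[0.016,0.032,0.002],0],[[0,0,1.3],[0.034,0.067,0.003],0],[[0,0,2.0],[0.052,0.101,0.005],0],[[0,0,2.7],[0.07,0.135,0.007],0],[[0,0,3.4],[0.088,0.168,0.008],0],[[0,0,4.1],[0.106,0.201,0.01],0],[[0,0,4.8],[0.124,0.234,0.012],0],[[0,0,5.5],[0.142,0.268,0.013],0],[[0,0,6.2],[0.16,0.301,0.015],0],[[0,0,6.9],[0.178,0.335,0.017],0],[[0,0,7.5],[0.196,0.368,0.018],0],[[0,0,8.2],[0.214,0.402,0.02],0]]}}

```text
time: 1.15
position: [450.7, -228.6, 251.3]
tcp_rot: [0.0, 0.97, -0.245, -0.0]
force: [0.8, -1.1, -1.4]
gripper_width: 0.996
```

Call:
{"api": "play_rows", "payload": {"steps": [[[0,0,0.7],[0.003,0.039,0],0],[[0,0,1.4],[0.006,0.079,0],0],[[0,0,2.1],[0.008,0.119,-0.002],0],[[0,0,2.8],[0.011,0.159,-0.005],0],[[0,0,3.5],[0.014,0.199,-0.008],0],[[0,0,4.2],[0.017,0.239,-0.01],0],[[0,0,4.9],[0.019,0.279,-0.012],0],[[0,0,5.6],[0.022,0.319,-0.014],0],[[0,0,6.3],[0.025,0.359,-0.016],0],[[0,0,7.0],[0.028,0.399,-0.018],0],[[0,0,7.6],[0.03,0.439,-0.02],0],[[0,0,8.2],[0.032,0.478,-0.02],0]]}}

```text
time: 2.15
position: [482.0, 249.4, 230.8]
tcp_rot: [0.0, 0.994, 0.11, -0.0]
force: [0.5, 0.2, -0.2]
gripper_width: 0.998
```

Call:
{"api": "play_rows", "payload": {"steps": [[[0,0,0],[0,0,0],0],[[0,0,0],[0,0,0],0]]}}

```text
time: 2.32
position: [481.4, 250.3, 231.1]
tcp_rot: [-0.001, 0.994, 0.111, -0.0]
force: [-0.7, 0.1, -0.7]
gripper_width: 0.999
```

Run:
```python
from station import *
from h import *
import cv2
s=state();print(s["time"],s["position"],s["tcp_rot"],s["joint_pos"].round(2))
m=camera_model("wrist");I=capture("wrist")[:,:,::-1].copy()
np.save("w1.npy",I)
print(proj(m,(482,248,70)),proj(m,(482,248,108)))
cv2.imwrite("pics/w1.png",I)
```

```text
2.3167 [481.43387561 250.31788793 231.05465594] [-6.27963922e-04  9.93781637e-01  1.11343756e-01 -4.80840377e-04] [ 0.06  0.35 -0.77  1.82  0.27  1.08 -0.59]
[321.40462821 185.19341861] [321.43515536 194.45293104]
```

View pics/w1.png

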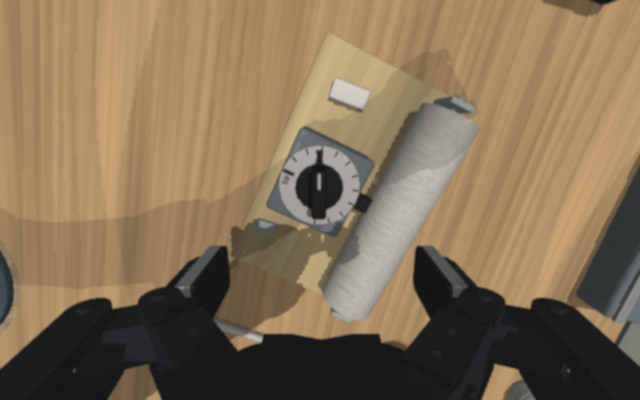

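The wrist view shows the dial centred near (320,186), where (321,185) was predicted. The bar is upright in the image, so it is aligned with the jaws. I'll refine that with a mask.

Run:
```python
from station import *
from h import *
import cv2
I=np.load("w1.npy");m=camera_model("wrist")
C=I[135:240,265:375];g=C.max(2)
w=((C.min(2)>125)&(np.ptp(C.astype(int),axis=2)<25)).astype(np.uint8)
n,l,st,ce=cv2.connectedComponentsWithStats(w);i=1+st[1:,4].argmax()
x,y=np.meshgrid(np.arange(110),np.arange(105))
w=w*(np.hypot(x-55,y-51)<48)
p=np.argwhere(w)[:,::-1].astype(np.float32)+[265,135]
h=cv2.convexHull(p.astype(np.float32));e=cv2.fitEllipse(h);print(e,ray(m,e[0],70))
b=((g<60)&(np.hypot(x-55,y-51)<42)).astype(np.uint8)
n,l,st,ce=cv2.connectedComponentsWithStats(b);i=1+st[1:,4].argmax();print(st[i],ce[i]+[265,135])
cv2.imwrite("pics/w1z.png",cv2.resize(C,None,fx=5.5,fy=5.5,interpolation=cv2.INTER_CUBIC))
```

```text
((319.0249328613281, 184.52294921875), (79.2103500366211, 80.0738296508789), 94.4876708984375) [480.10015279 245.54357627  70.        ]
[  31   16   46   68 1700] [318.63294118 187.92647059]
```

View pics/w1z.png

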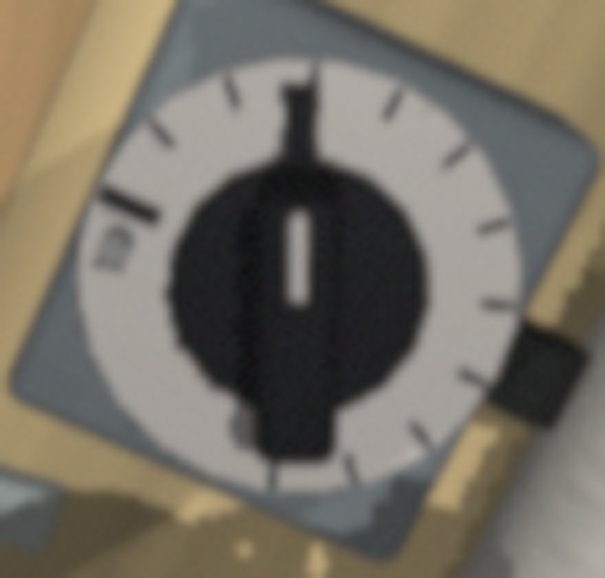

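The dial circle puts the axis at about (480.5, 246.5), within 2 mm of the first estimate. I'll use (481, 247) and descend.

Call:
{"api": "play_rows", "payload": {"steps": [[[0,0,0],[-0.001,-0.001,-0.02],0],[[0,0,0],[-0.0015,-0.0015,-0.05],0],[[0,0,0],[-0.0015,-0.0015,-0.08],0],[[0,0,0],[-0.0015,-0.0015,-0.105],0],[[0,0,0],[-0.0015,-0.0015,-0.125],0],[[0,0,0],[-0.0015,-0.0015,-0.14],0],[[0,0,0],[-0.0015,-0.0015,-0.15],0],[[0,0,0],[-0.0015,-0.0015,-0.15],0],[[0,0,0],[-0.0015,-0.0015,-0.15],0]]}}

```text
time: 3.12
position: [481.3, 245.1, 81.4]
tcp_rot: [0.0, 0.994, 0.108, -0.0]
force: [1.2, 0.3, 0.3]
gripper_width: 1.0
```

Run:
```python
from station import *
from h import *
import cv2
s=state();print(s["time"],s["position"],s["tcp_rot"],s["joint_pos"].round(2),s["force"])
cv2.imwrite("pics/w2.png",capture("wrist")[:,:,::-1])
```

```text
3.1167 [481.29794849 245.10716991  81.42026933] [ 3.32121903e-04  9.94154278e-01  1.07968311e-01 -6.78175368e-05] [-0.04  0.52 -0.66  1.96  0.45  0.8  -0.74] [1.22497057 0.32015279 0.30892064]
```

View pics/w2.png

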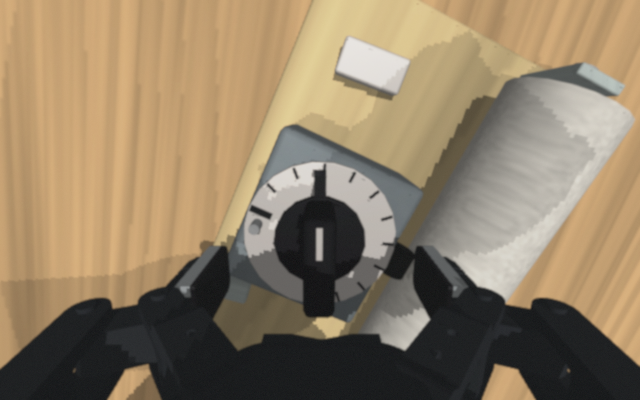

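The fingers stand evenly either side of the bar, which is at column 319 with the finger midpoint at 321. I'll close the gripper.

Call:
{"api": "play_rows", "payload": {"newtons": 40, "steps": [[[0,0,0],[0,0,0],120],[[0,0,0],[0,0,0],170],[[0,0,0],[0,0,0],200],[[0,0,0],[0,0,0],225],[[0,0,0],[0,0,0],255],[[0,0,0],[0,0,0],255],[[0,0,0],[0,0,0],255],[[0,0,0],[0,0,0],255],[[0,0,0],[0,0,0],255],[[0,0,0],[0,0,0],255]]}}

```text
time: 4.0
position: [480.2, 246.0, 81.6]
tcp_rot: [0.001, 0.994, 0.109, -0.001]
force: [-2.3, -1.7, 5.4]
gripper_width: 0.154
```

Run:
```python
from station import *
s=state();print(s["gripper_width"]*85,s["position"],s["tcp_rot"],s["force"],s["ft_torque"])
```

```text
13.060238108502244 [480.17770975 246.04663127  81.62206513] [ 5.26478480e-04  9.94037543e-01  1.09035497e-01 -5.88242126e-04] [-2.28566877 -1.6670232   5.41645875] [-0.29559337  0.62513166  0.02085058]
```

The bar is gripped at 13 mm with low forces. I'll turn it +55° first.

Call:
{"api": "play_rows", "payload": {"steps": [[[0,0,0.5],[0,0,0],255],[[0,0,1.5],[0,0,0],255],[[0,0,2.5],[0,0,0],255],[[0,0,3.5],[0,0,0],255],[[0,0,4.5],[0,0,0],255],[[0,0,5.5],[0,0,0],255],[[0,0,6.5],[0,0,0],255],[[0,0,7.5],[0,0,0],255],[[0,0,8.5],[0,0,0],255],[[0,0,9.5],[0,0,0],255],[[0,0,10.5],[0,0,0],255],[[0,0,11.0],[0,0,0],255]]}}

```text
time: 5.0
position: [481.5, 247.2, 81.7]
tcp_rot: [-0.001, 0.831, 0.557, 0.001]
force: [-0.9, 0.5, 0.7]
gripper_width: 0.158
```

Call:
{"api": "play_rows", "payload": {"steps": [[[0,0,0],[0,0,0],255],[[0,0,0],[0,0,0],255]]}}

```text
time: 5.17
position: [481.5, 247.2, 81.7]
tcp_rot: [-0.001, 0.832, 0.555, 0.001]
force: [0.6, 2.2, 2.1]
gripper_width: 0.152
```

Run:
```python
from station import *
import numpy as np,cv2
s=state();q=s["tcp_rot"];print(s["time"],s["gripper_width"]*85,s["position"],np.degrees(2*np.arctan2(q[2],q[1])),s["force"],s["ft_torque"],s["joint_pos"].round(2))
cv2.imwrite("pics/w3.png",capture("wrist")[:,:,::-1])
```

```text
5.1667 12.901131270943752 [481.45093258 247.15606501  81.66120268] 67.44763496921657 [0.60725608 2.20717327 2.10108276] [ 0.46730525 -0.18399213  0.08139415] [ 0.12  0.61 -0.9   1.96  0.62  0.88  0.07]
```

View pics/w3.png

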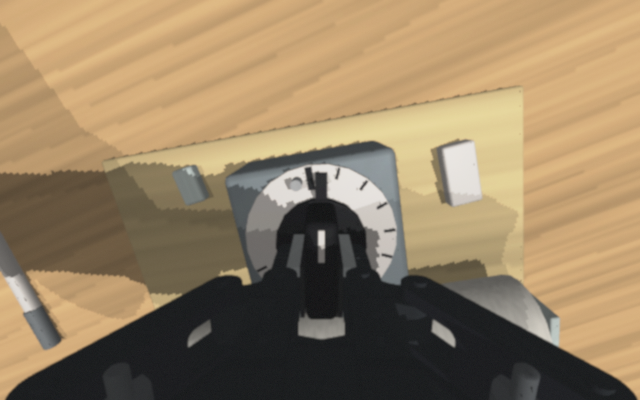

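The knob followed. The pointer at (321,185) is just short of the thick mark at (310,178), about 11° off. I'll continue slowly into the stop, with a small overtravel.

Call:
{"api": "play_rows", "payload": {"steps": [[[0,0,0.4],[0,0,0],255],[[0,0,0.8],[0,0,0],255],[[0,0,1.2],[0,0,0],255],[[0,0,1.6],[0,0,0],255],[[0,0,2.0],[0,0,0],255],[[0,0,2.4],[0,0,0],255],[[0,0,2.7],[0,0,0],255],[[0,0,3.0],[0,0,0],255],[[0,0,3.0],[0,0,0],255]]}}

```text
time: 5.97
position: [481.8, 247.3, 81.8]
tcp_rot: [-0.001, 0.753, 0.658, 0.001]
force: [1.5, 6.0, 0.4]
gripper_width: 0.154
```

Run:
```python
from station import *
import numpy as np,cv2
s=state();q=s["tcp_rot"];print(s["time"],s["gripper_width"]*85,s["position"],np.degrees(2*np.arctan2(q[2],q[1])),s["force"],s["ft_torque"])
cv2.imwrite("pics/w4.png",capture("wrist")[100:300,200:440,::-1].repeat(3,0).repeat(3,1))
```

```text
5.9667 13.132176124699077 [481.80359011 247.32584452  81.83085416] 82.26742536540618 [1.51446362 5.95068478 0.36563126] [ 1.03445258 -0.45339992 -1.78851061]
```

View pics/w4.png

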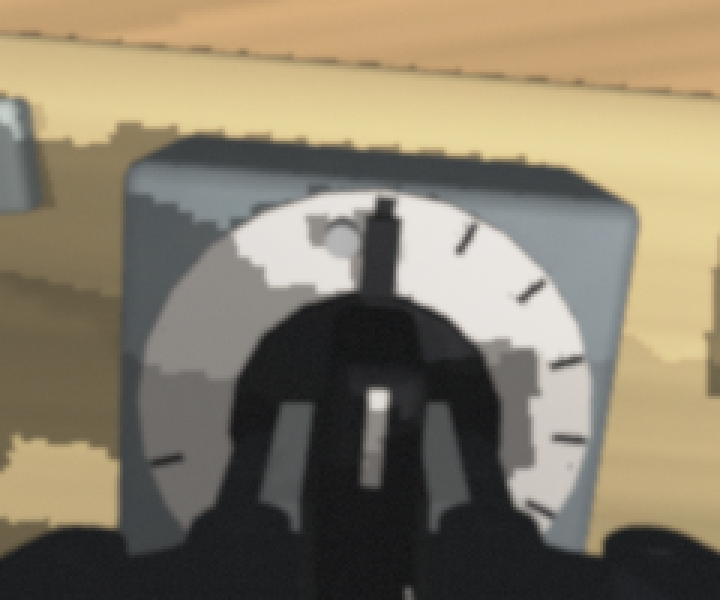

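The wrist moment about z is −1.8 N m and the pointer covers the zero mark, touching the pin, so the stop is reached. I'll open while still loaded toward the stop, then lift.

Call:
{"api": "play_rows", "payload": {"steps": [[[0,0,0],[0,0,0],200],[[0,0,0],[0,0,0],100],[[0,0,0],[0,0,0],0],[[0,0,0],[0,0,0],0],[[0,0,0],[0,0,0],0],[[0,0,0],[0,0,0],0],[[0,0,0],[0,0,0],0],[[0,0,0],[0,0,0],0]]}}

```text
time: 6.68
position: [480.9, 246.1, 81.3]
tcp_rot: [0.0, 0.752, 0.659, -0.0]
force: [-1.2, 0.4, 0.6]
gripper_width: 0.997
```

Call:
{"api": "play_rows", "payload": {"steps": [[[0,0,0],[0,0,0.01],0],[[0,0,0],[0,0,0.03],0],[[0,0,0],[0,0,0.06],0],[[0,0,0],[0,0,0.09],0],[[0,0,0],[0,0,0.12],0],[[0,0,0],[0,0,0.15],0],[[0,0,0],[0,0,0.15],0],[[0,0,0],[0,0,0.15],0]]}}

```text
time: 7.35
position: [481.6, 247.0, 233.6]
tcp_rot: [0.001, 0.752, 0.659, 0.002]
force: [0.3, -0.2, -0.8]
gripper_width: 0.998
```

Run:
```python
from station import *
import numpy as np,cv2
s=state();print(s["time"],s["position"],s["force"],s["ft_torque"],s["gripper_width"])
cv2.imwrite("pics/w5.png",capture("wrist")[130:250,250:390,::-1].repeat(5,0).repeat(5,1))
a=cv2.imread("pics/scene0.png");b=capture("scene")[:,:,::-1]
cv2.imwrite("pics/s5.png",np.hstack([cv2.resize(q[186:246,176:246],None,fx=5.5,fy=5.5,interpolation=cv2.INTER_CUBIC) for q in(a,b)]))
```

```text
7.35 [481.57376395 247.01226564 233.61434512] [ 0.30826097 -0.24143811 -0.83511289] [0.00309931 0.03120784 0.00194054] 0.9975067743109856
```

View pics/w5.png

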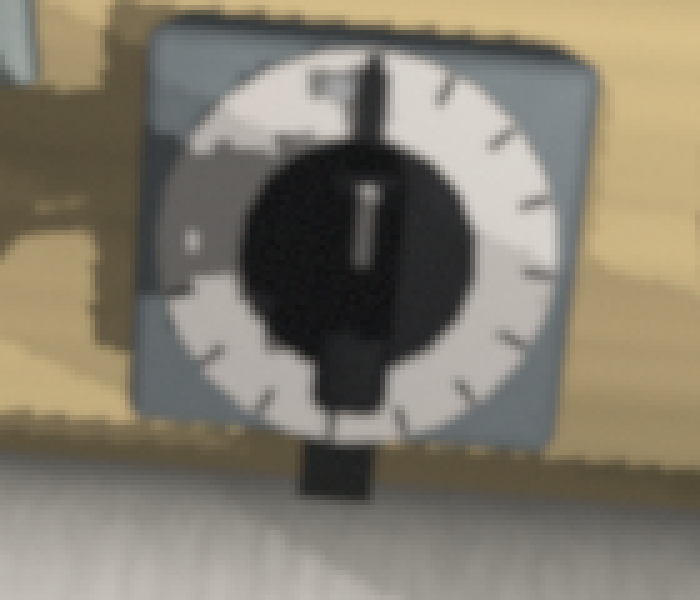

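View pics/s5.png

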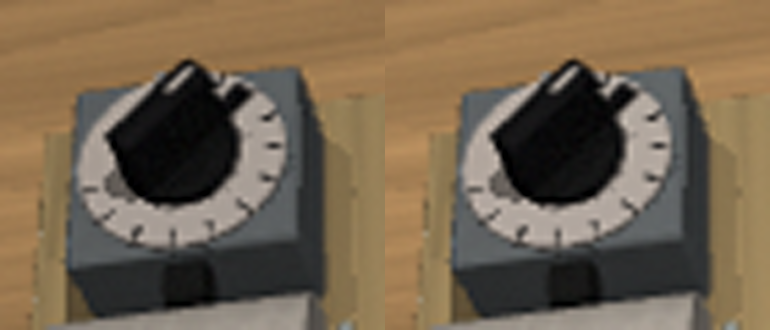

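The wide pointer now covers the thick zero mark at (372,85), beside the pin. The narrow counter looks the same before and after. The arm is clear of everything, so I'm handing in.

```bash
python3 -c "
from station import *
print(close_job())"
```

```text
the job is handed in; nothing more can be done
None
```

The counter knob on the wide-roll stand is back at its zero stop and released, and the job was handed in at about 7.5 s. I gripped the bar at about 13 mm opening and turned it roughly 66° anticlockwise.

- **Zero stop:** the wrist moment rose to −1.8 N m against the stop. After release and lift, the wrist picture shows the pointer on the thick zero mark next to the pin.
- **Narrow counter:** it looks the same in the scene pictures from before and after.
- **Arm:** it is about 150 mm above the gripping height with the gripper open, and the force reading is near zero. The highest force I read was about 6 N.
- **Disagreements:** the different views of the knob axis differed by 2–3 mm, which was small enough for the grip. No check failed.

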